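Close a pressure vessel to its set torque with a break-over wrench

ROBOT

A 6-joint arm with a two-finger parallel gripper is mounted at the origin on the work surface. World frame = base frame: x ahead of the robot, y to its left, z up, the work surface at z = 0. Lengths are in m, angles in rad, forces in N, time in s.
With the tool pointing down it reaches from about 0.3 to 0.95 m from the base axis. Payload 3.1 kg.
Tool frame: the origin (TCP) lies at the very end of the fingers, on their centre line; the grasp point (between the pads) lies robot.grip_depth behind it (robot.grip_depth is the distance from the TCP to the grasp point, in m); z points along the fingers, y is the direction in which the jaws open and shut (so a half turn about z gives the same grasp; the last joint's range is limited). The gripper opens to 85 mm and grips with 20 to 120 N. Pads are 22 mm wide; open, the fingers measure 114 mm over their backs; the gripper's body (76 mm by 85 mm) begins 54 mm behind the grasp point. The pads swing forward as they close: fully open they stand 13 mm farther back than shut.
Start: joints at [1.215, 0.308, 1.634, -0, 1.2, -0.07], TCP at [0.176, 0.6, 0.231] pointing down, gripper open.
Joint ranges: [-3.06, 3.06], [-0.79, 1.96], [0.05, 2.63], [-1.19, 4.34], [0.05, 2.64], [-2.94, 2.94]. Speed limits (rad/s): [2.79, 2.79, 3.14, 3.14, 3.14, 3.14].

INTERFACE

Orientations are given as a unit quaternion [x, y, z, w].
In Python, from rig import robot gives the robot as it stands.
- The arm moves only by the shell command python3 -m pendant 'ROWS' [FORCE]. ROWS is JSON, a list that holds one entry, the list of rows, each a list of 7 numbers: the turn, a rotation vector about the tool's x, y, z in rad, then the shift along the tool's x, y, z in mm, then the opening in per cent of the stroke, from 0 (shut) to 100 (fully open). In form: [[[rx, ry, rz, tx, ty, tz, gripper], ...]]. A call has 1 to 5 rows; each row shifts and turns the commanded pose from where the row before left it, along the tool's axes as they then stand; what a row does not reach is not made up. A row lasts 1/12 s, in which the tool goes at most 41.7 mm and 7.16 degrees, less where a joint would pass 70% of its speed; a pose out of reach is approached as far as the arm can. A call with a gripper value outside its range is refused whole. The fingers move at their own pace and stop on an object; FORCE is the grip in N (left out, the last holds). Time passes only in rows, so rows that do not move let the fingers close. It gives the time, the measured TCP pose, the force and the opening at its end, in the units of the state.
- robot.state(): the state, without advancing time (a new reading comes with each control period).
- robot.get_image(name): name is "scene" or "top" or "wrist"; returns a dict with "color" (420x560x3 uint8, red, green, blue), "depth" (420x560 float32, m along the optical axis (not along the pixel's ray), 0 where there is no reading), "fx", "fy", "cx", "cy" (pixels), "xyz" and "orientation" of the camera in the world; the wrist camera has in their place "hand_eye" (4x4, takes a point from camera to tool coordinates, whose origin is the TCP and whose axes are the flange's). Camera axes: x right, y up, looking along -z (the intrinsics and any distortion apply to the point x, -y, -z); pixel columns grow to the right and rows downward; lengths in m; the calibration is good to about 2 mm. The wrist camera is an equidistant fisheye: a pixel r from the principal point sees the ray r / f radians off the axis. A picture is of the moment at which its call begins: read the wrist's pose just before it.
- robot.hand_in(): hands the job in, once; it reports no verdict.
The state is a dict: "t": time; "q": joint angles; "joint_vel": joint speeds; "effort": joint torques, N m; "eef_pos": TCP position; "orientation": TCP orientation; "ft_force": force on the tool from outside, world axes, zero at the start; "ft_torque": the same for the moment, N m; "width": finger opening in m.
Only numpy, scipy, OpenCV 4.12 (cv2) and the standard library are available. Lean on these libraries where they do the work, as an engineer would, in place of code of your own. Each camera call takes 0.05 s, during which the arm holds its last target. There are 200 camera calls.

TASK

Finish closing the pressure vessel in the capping station: the blue-handled torque wrench already sits on its cap, so swing the handle clockwise (seen from above) until the wrench breaks over at its set torque and stop there, without driving the handle on to its stop or dragging the wrench sideways on the cap. Then take the wrench by the black knob on its head, lift it straight off and lay it flat along its rest, across both black saddles, without dropping it. Leave everything else on the bench where it is.

Things in the scene. Friction and masses are not known exactly. Their poses are not given: they have to be found in the camera images.
- wrench: Break-over torque wrench, 243 mm long, 0.4 kg. Starts flat, its head over the cap's hex. Origin: head centre, underside; z up; x towards the straight handle. Dark head: disc 65 mm wide, 22 thick, hex socket below 39.5 across flats, 18 deep; on top a black knob 30 mm wide, up to z = 52. Pin at x = 45. Blue handle: bar 24 mm wide, 20 high, x = 65 to 210, underside level with the head's.
- handle (a joint): Break-over angle, rad: 0 = straight, spring-held; grows as the handle bends clockwise (from above) about the pin. Gives at about 0.75 N m about the pin (9 N across the handle at handle_grip), then bends on at nearly the same pull; 0.08 up = broken over; solid stop 0.32; springs back when eased off. A hand clamped hard on the handle hinders the bend and drags the head; loose fingers do not.
- handle_grip (a point): Point on the handle 125 mm from the head's centre (80 mm from the pivot pin), in the middle of the handle's width and height; it moves with the handle.
- wrench_middle (a point): Point on the wrench's underside 75 mm from the head's centre towards the handle (wrench x = 75 mm); it belongs above the middle of the rest. The wrench balances about 30 mm from the head's centre.
- wrench_knob (a point): Point in the lifting knob on the wrench head, on its axis, 40 mm above the head's underside and 12 mm below the knob's top. Lifted here, the head comes straight off the hex; lifted by the handle it cocks and jams.
- cap: Steel screw cap, origin on its axis at the flange's underside, 78 mm above the table, z up. Flange 80 mm wide, 18 thick; on it a hex 38 mm across flats, 16 high, inside the wrench head. Held in the station, turns only about its axis, tightens clockwise from above against a drag of 0.4 N m (3 N at the grip), then goes solid after an unknown 0.4 to 0.85 rad. Socket play on the hex: 0.1 rad.
- cap_mark (a point): Small red paint dot on top of the cap's flange, 34 mm from its axis; turns with the cap. Its place when tight is not known.
- station: Capping station bolted to the table: grey plate 130 x 130 mm, 12 thick; dark clamping cup 100 mm wide up to 48 mm high; steel vessel 76 mm wide in it up to 78 mm, under the cap. Origin: centre of the plate's underside.
- rest: Wrench rest fixed to the table: plate 260 x 130 mm, 8 thick, with two black saddles at x = -75 and +75 mm, each 30 mm long, 116 wide, tops 35 mm above the table, 8 mm lips at their ends (102 mm free between), 120 mm open between the saddles. Origin: centre of the underside; x runs along the rest. Head goes on one saddle, handle on the other, either way round.
- tube_rack: White rack of glass tubes, 100 x 220 x 75 mm, loose; leave alone. Origin: centre of its underside.
- tip_box: Blue box of yellow pipette tips, 120 x 82 x 66 mm, loose; leave alone. Origin: centre of its underside.
- spare_vessel: Second closed steel pressure vessel with a hex cap, 80 mm across, 100 mm high, loose; leave alone. Origin: centre of its underside.
- spare_cap: Spare steel hex cap, 80 mm across, 34 mm high, loose; leave alone. Origin: centre of its underside.
- reagent: Brown glass bottle, 64 mm across, 130 mm high, loose; leave alone. Origin: centre of its underside.
- saline: Clear bottle with a blue cap, 60 mm across, 110 mm high, loose; leave alone. Origin: centre of its underside.
- marker: White marker pen with a green cap, 135 mm long, 11 mm thick, lying loose; leave alone. Origin: middle of its underside.

How it is judged:
On the way:
1. the wrench, still seated on the cap, breaks over: its handle bends by more than 0.08 rad (value of joint handle above 0.08 rad and horizontal distance between wrench and cap below 0.006 m and z of wrench in the frame of cap between 0.012 and 0.025 m), for 0.1 s.
At the end, for the whole second after the job is handed in: Wrench flat (0.08 rad) and still on both saddles: its 75 mm point within 30 mm of the rest's middle in x and y, length within 0.3 rad of the rest's x, underside 28 to 40 mm above the rest's underside, handle straight (under 0.04 rad); cap still tightened, its red dot over 10 mm from its start (x of wrench_middle in the frame of rest between -0.03 and 0.03 m and y of wrench_middle in the frame of rest between -0.03 and 0.03 m and z of wrench in the frame of rest between 0.028 and 0.04 m and angle between wrench's own z axis and vertical below 0.08 rad and angle between the x axis of wrench and the x axis of rest, either way round below 0.3 rad and value of joint handle below 0.04 rad and linear speed of wrench below 0.02 m/s and distance of cap_mark from where it was at the start of the episode above 0.01 m); the robot touches nothing.
It fails at once if the handle is driven on towards its stop after the break-over (more than 0.26 rad): the cap is overtightened (value of joint handle above 0.26 rad).
It fails at once if the wrench is dragged or pressed on the cap with more than 110 N (contact force between wrench and cap above 110 N).
It fails at once if the wrench drops on the rest: it comes down to it faster than 0.4 m/s (linear speed of wrench above 0.4 m/s and z of wrench in the frame of rest between 0.02 and 0.06 m and horizontal distance between wrench_middle and rest below 0.15 m).
It fails at once if another thing on the bench is moved by more than 25 mm (distance of any of tube_rack, tip_box, spare_vessel, spare_cap, reagent, saline, marker from where it was at the start of the episode above 0.025 m).
It also fails if it takes over 67 s, if anything falls off the work surface, if the arm or the gripper's body presses on something with over 40 N, if the wrist force passes 120 N, or if a joint passes its speed limit or range.

## Working session

There is one attempt and no reset: what is moved stays moved. The work goes in short steps, Python scripts to look and compute and a shell command to move; the robot and the scene stay as the last step left them, time stands still between calls to the robot, and variables do not carry over. Pictures are saved under pics/ and viewed, about 8 in all and at most 12, crops included, and the job is handed in when it is done.

```bash
ls; mkdir -p pics
python3 - <<'E'
from rig import robot
import cv2
print(robot.state(), robot.grip_depth)
for n in("top","scene"):
    d=robot.get_image(n)
    cv2.imwrite(f"pics/{n}0.png",d["color"][:,:,::-1])
    print(n,d["xyz"],d["orientation"],d["fx"],d["fy"],d["cx"],d["cy"])
E
```

```text
pics
{'t': 0.0, 'q': array([ 1.21528147e+00,  3.09032671e-01,  1.63515440e+00, -1.68050937e-05,
        1.19968857e+00, -6.97155967e-02]), 'joint_vel': array([ 0.00045791, -0.00219607, -0.00069194,  0.00054731, -0.00152821,
        0.00080693]), 'effort': array([ 1.64871741e-03, -4.15254915e+01, -2.76666194e+01, -8.80959578e-05,
        9.96457151e-03, -1.82101485e-05]), 'eef_pos': array([0.17596302, 0.5988818 , 0.23004515]), 'orientation': array([ 1.42410666e-01,  9.89807001e-01, -1.11744200e-03, -2.33223780e-04]), 'ft_force': array([ 0.24151395,  0.23247255, -0.18515986]), 'ft_torque': array([-0.02604896,  0.03724223, -0.01414732]), 'width': 0.0853730149460493} 0.0187
top [0.49196316 0.0566763  1.39023727] [-0.02489435  0.02721447  0.70711813 -0.70613284] 508.9212076932806 508.9212076932806 282.6318423232283 210.57929327902494
scene [1.00850884 0.4279631  1.12137898] [0.09875641 0.22989753 0.88153244 0.4003684 ] 519.6631069941469 519.6631069941469 280.7304647004676 202.33087741230858
```

View pics/top0.png

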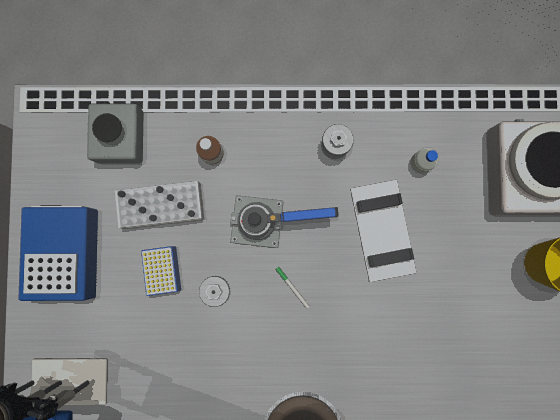

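View pics/scene0.png

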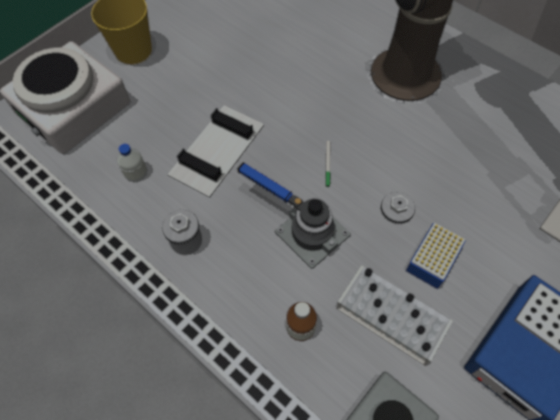

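Top view: the wrench head is at about (255,220) and the blue handle runs right to (338,212). The rest is centred near (383,231), with saddles at (379,203) and (391,257). The marker lies near (290,288). The scene view shows the same layout, with the arm clear of everything. Next I measure from both cameras.

```bash
cat > h.py <<'E'
import numpy as np, cv2
from scipy.spatial.transform import Rotation as R
from rig import robot
def cloud(n):
    d=robot.get_image(n); Z=d["depth"]; v,u=np.mgrid[:Z.shape[0],:Z.shape[1]]
    P=np.stack([(u-d["cx"])/d["fx"]*Z,-(v-d["cy"])/d["fy"]*Z,-Z],-1)
    W=R.from_quat(d["orientation"]).apply(P.reshape(-1,3)).reshape(P.shape)+d["xyz"]
    W[Z==0]=np.nan
    return d["color"],W
def blobs(mask):
    n,l,s,c=cv2.connectedComponentsWithStats(mask.astype(np.uint8)); return [(l==i) for i in range(1,n) if s[i,4]>25]
def look(n):
    c,W=cloud(n); hsv=cv2.cvtColor(c,cv2.COLOR_RGB2HSV); x,y,z=np.moveaxis(W,-1,0)
    roi=(x>.25)&(x<.75)&(y>-.45)&(y<.25)
    print("==",n)
    b=roi&(hsv[...,0]>100)&(hsv[...,0]<130)&(hsv[...,1]>130)&(z>.02)&(z<.2)&(y<.14)
    for name,m in(("blue",b),("dark",roi&(hsv[...,2]<60)&(z>.015)&(z<.2))):
        for m in blobs(m):
            p=W[m]; t=p[p[:,2]>np.nanpercentile(p[:,2],70)-.004]
            r=cv2.minAreaRect((p[:,:2]*1000).astype(np.float32))
            print(name,len(p),"mean",p.mean(0).round(4),"top z",np.median(t[:,2]).round(4),"rect mm",np.round(r[0],1),np.round(r[1],1),round(r[2],1))
    return c,W
E
python3 - <<'E'
from h import *
for n in("top","scene"):
    c,W=look(n)
    x,y,z=np.moveaxis(W,-1,0)
    # knob top & head
    for lo,hi in((.14,.16),(.112,.124)):
        m=(z>lo)&(z<hi)&(x>.35)&(x<.6)&(y<.2)&(y>-.05)
        for b in blobs(m):
            p=W[b];print(lo,len(p),p.mean(0).round(4),p.min(0).round(3),p.max(0).round(3))
    # rest plate
    m=(z>.004)&(z<.014)&(x>.25)&(x<.65)&(y<-.1)&(y>-.4)
    for b in blobs(m):
        p=W[b]; 
        if len(p)>200: print("rest",len(p),p.mean(0).round(4),cv2.minAreaRect((p[:,:2]*1000).astype(np.float32)))
s=robot.state();print(R.from_quat(s["orientation"]).as_matrix().round(3))
E
```

```text
== top
blue 94 mean [ 0.7273 -0.3278  0.1087] top z 0.1092 rect mm [ 727.6 -328.2] [25.2 24.9] 16.2
blue 445 mean [ 0.5773 -0.0138  0.1152] top z 0.1154 rect mm [577.3 -13.8] [ 22.4 127.9] 5.5
dark 28 mean [ 0.6219 -0.258   0.0396] top z 0.0433 rect mm [ 622.7 -258.8] [10.7 27.4] 84.3
0.14 120 [0.5652 0.1229 0.1471] [0.551 0.108 0.141] [0.581 0.138 0.153]
0.112 383 [0.5647 0.1225 0.1176] [0.535 0.091 0.112] [0.595 0.154 0.124]
0.112 434 [0.5747 0.0153 0.1154] [ 0.56  -0.049  0.112] [0.593 0.084 0.124]
rest 2777 [ 0.5269 -0.2197  0.008 ] ((532.9365234375, -219.85147094726562), (259.00103759765625, 137.3443145751953), 11.105796813964844)
== scene
blue 83 mean [ 0.7279 -0.3265  0.1071] top z 0.1078 rect mm [ 727.4 -328.2] [25.8 21.9] 69.4
blue 546 mean [ 0.5795 -0.0099  0.1135] top z 0.1141 rect mm [578.5 -11.4] [ 23.7 137.3] 5.3
dark 512 mean [ 0.4709 -0.2309  0.0311] top z 0.0339 rect mm [ 469.  -232.3] [ 30.  114.2] 9.9
dark 550 mean [ 0.6173 -0.2025  0.0319] top z 0.0338 rect mm [ 615.6 -204.5] [ 30.1 114.8] 9.9
dark 544 mean [0.573  0.1208 0.1228] top z 0.1451 rect mm [564.  108.8] [92.8 58.1] 71.9
dark 358 mean [0.58   0.1398 0.0585] top z 0.0788 rect mm [576.4 120.1] [ 62.9 112.7] 24.8
dark 243 mean [0.6013 0.1461 0.0346] top z 0.0448 rect mm [594.9 148.1] [ 26.4 105.8] 24.8
0.14 150 [0.5666 0.1229 0.1456] [0.552 0.107 0.14 ] [0.582 0.138 0.151]
0.112 412 [0.5758 0.0154 0.1145] [ 0.56  -0.05   0.112] [0.594 0.085 0.12 ]
0.112 405 [0.5708 0.1262 0.1164] [0.533 0.091 0.112] [0.598 0.154 0.123]
rest 2193 [ 0.5363 -0.2155  0.007 ] ((534.8522338867188, -222.20294189453125), (257.0631103515625, 134.60633850097656), 10.05597972869873)
[[-0.959  0.282 -0.001]
 [ 0.282  0.959 -0.001]
 [ 0.    -0.002 -1.   ]]
```

```bash
R='[[[0,0,0,-27.7,-23.2,0,50],[0,0,0,-27.7,-23.2,0,50],[0,0,0,-27.7,-23.2,0,50],[0,0,0,-27.7,-23.2,0,50],[0,0,0,-27.7,-23.2,0,50]]]'
python3 -m pendant '[[[0,0,0,-27.7,-23.2,0,50],[0,0,0,-27.7,-23.2,0,50],[0,0,0,-27.7,-23.2,0,50],[0,0,0,-27.7,-23.2,0,50],[0,0,0,-27.7,-23.2,0,50]]]' 40
python3 -m pendant '[[[0,0,0,-27.7,-23.2,0,50],[0,0,0,-27.7,-23.2,0,50],[0,0,0,-27.7,-23.2,0,50],[0,0,0,-27.7,-23.2,0,50],[0,0,0,-27.7,-23.2,0,50]]]' >/dev/null
python3 -m pendant '[[[0,0,0,-27.7,-23.2,0,50],[0,0,0,-27.7,-23.2,0,50],[0,0,0,-27.7,-23.2,0,50],[0,0,0,-27.7,-23.2,0,50],[0,0,0,-27.7,-23.2,0,50]]]' >/dev/null
python3 -m pendant '[[[0,0,0,-27.7,-23.2,0,50],[0,0,0,-27.7,-23.2,0,50],[0,0,0,-27.7,-23.2,0,50],[0,0,0,-27.7,-23.2,0,50],[0,0,0,-27.7,-23.2,0,50]]]' >/dev/null
python3 -m pendant '[[[0,0,0.12,0,0,0,50],[0,0,0.12,0,0,0,50],[0,0,0.12,0,0,0,50],[0,0,0.12,0,0,0,50],[0,0,0.12,0,0,0,50]]]' >/dev/null
python3 -m pendant '[[[0,0,0.12,0,0,0,50],[0,0,0.12,0,0,0,50],[0,0,0.12,0,0,0,50],[0,0,0.12,0,0,0,50],[0,0,0.12,0,0,0,50]]]'
python3 - <<'E'
from h import *
s=robot.state();print(R.from_quat(s["orientation"]).as_matrix().round(3),s["q"].round(2),s["eef_pos"],s["ft_force"],s["width"])
E
```

```text
t: 0.62
eef_pos: [0.2768, 0.4478, 0.231]
orientation: [0.142, 0.99, -0.0, 0.0]
ft_force: [1.4, -0.3, 0.7]
width: 0.0426
t: 2.7
eef_pos: [0.5767, -0.0017, 0.231]
orientation: [0.679, 0.734, -0.0, -0.0]
ft_force: [0.7, -0.0, -0.0]
width: 0.0426
[[-0.079  0.997 -0.001]
 [ 0.997  0.079  0.   ]
 [ 0.    -0.001 -1.   ]] [-0.08  0.22  1.75 -0.    1.18 -0.16] [ 0.57671841 -0.00171258  0.23098636] [ 0.66554782 -0.00997607 -0.03898421] 0.0425636191864129
```

```bash
python3 -m pendant '[[[0,0,0,0,0,22,50],[0,0,0,0,0,22,50],[0,0,0,0,0,22,50],[0,0,0,0,0,22,50],[0,0,0,0,0,22,50]]]'
python3 -m pendant '[[[0,0,0,0,0,8,50],[0,0,0,0,0,8,50],[0,0,0,0,0,8,50],[0,0,0,0,0,8,50],[0,0,0,0,0,0,50]]]'
python3 - <<'E'
from h import *
d=robot.get_image("wrist");cv2.imwrite("pics/w1.png",d["color"][:,:,::-1])
E
```

```text
t: 3.12
eef_pos: [0.5768, -0.0017, 0.1202]
orientation: [0.676, 0.736, -0.0, 0.0]
ft_force: [-0.0, 0.1, 0.5]
width: 0.0425
t: 3.53
eef_pos: [0.5764, -0.0017, 0.0884]
orientation: [0.676, 0.736, -0.0, -0.001]
ft_force: [-0.5, -0.4, -0.1]
width: 0.0426
```

View pics/w1.png

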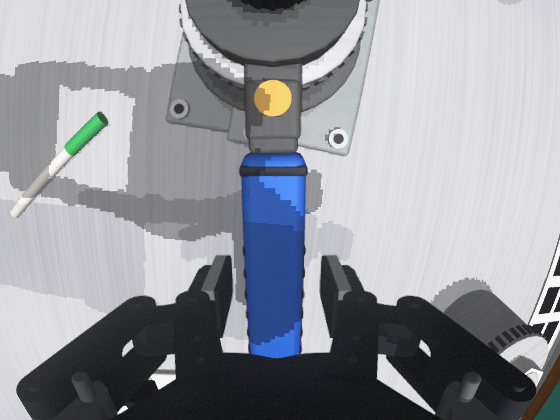

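The handle, x≈243–307 px in the wrist view, is centred between the open fingers. The head is ahead at the top of the picture. I'll swing clockwise, which is tool −y with +rz.

```bash
python3 -m pendant '[[[0,0,0.02,0,-2.5,0,50],[0,0,0.02,0,-2.5,0,50],[0,0,0.02,0,-2.5,0,50],[0,0,0.02,0,-2.5,0,50],[0,0,0.02,0,-2.5,0,50]]]'
python3 -m pendant '[[[0,0,0.02,0,-2.5,0,50],[0,0,0.02,0,-2.5,0,50],[0,0,0.02,0,-2.5,0,50],[0,0,0.02,0,-2.5,0,50],[0,0,0.02,0,-2.5,0,50]]]'
python3 -m pendant '[[[0,0,0.02,0,-2.5,0,50],[0,0,0.02,0,-2.5,0,50],[0,0,0.02,0,-2.5,0,50],[0,0,0.02,0,-2.5,0,50],[0,0,0.02,0,-2.5,0,50]]]'
python3 -m pendant '[[[0,0,0.02,0,-2.5,0,50],[0,0,0.02,0,-2.5,0,50],[0,0,0.02,0,-2.5,0,50],[0,0,0.02,0,-2.5,0,50],[0,0,0.02,0,-2.5,0,50]]]'
```

```text
t: 4.0
eef_pos: [0.5645, -0.0023, 0.0898]
orientation: [0.713, 0.701, 0.0, 0.0]
ft_force: [0.3, -0.6, 0.2]
width: 0.0428
t: 4.42
eef_pos: [0.553, -0.0016, 0.0897]
orientation: [0.747, 0.665, 0.001, 0.001]
ft_force: [2.4, 0.1, -0.8]
width: 0.0425
t: 4.83
eef_pos: [0.5398, 0.0002, 0.0895]
orientation: [0.779, 0.626, 0.0, 0.0]
ft_force: [3.2, -0.8, 1.1]
width: 0.0429
t: 5.25
eef_pos: [0.5274, 0.0034, 0.0894]
orientation: [0.81, 0.587, 0.0, 0.0]
ft_force: [3.7, -1.4, 1.2]
width: 0.0427
```

```bash
python3 -m pendant '[[[0,0,0.02,0,-2.5,0,50],[0,0,0.02,0,-2.5,0,50],[0,0,0.02,0,-2.5,0,50],[0,0,0.02,0,-2.5,0,50],[0,0,0.02,0,-2.5,0,50]]]'
python3 -m pendant '[[[0,0,0.02,0,-2.5,0,50],[0,0,0.02,0,-2.5,0,50]]]'
```

```text
t: 5.67
eef_pos: [0.5156, 0.0078, 0.0893]
orientation: [0.838, 0.545, -0.0, 0.0]
ft_force: [3.0, -2.4, 2.1]
width: 0.0429
t: 5.83
eef_pos: [0.511, 0.0099, 0.0893]
orientation: [0.849, 0.529, -0.0, 0.0]
ft_force: [2.2, -2.7, 2.6]
width: 0.0425
```

```bash
python3 -m pendant '[[[0,0,0.02,0,-2.5,0,50],[0,0,0.02,0,-2.5,0,50]]]'
```

```text
t: 6.0
eef_pos: [0.5065, 0.0122, 0.0892]
orientation: [0.859, 0.511, -0.0, -0.0]
ft_force: [1.6, -2.5, 2.1]
width: 0.0426
```

```bash
python3 -m pendant '[[[0,0,0.02,0,-2.5,0,50],[0,0,0.02,0,-2.5,0,50]]]'
python3 -m pendant '[[[0,0,0.02,0,-2.5,0,50],[0,0,0.02,0,-2.5,0,50]]]'
```

```text
t: 6.17
eef_pos: [0.5021, 0.0146, 0.0892]
orientation: [0.869, 0.494, -0.0, -0.0]
ft_force: [2.8, -2.0, 2.6]
width: 0.0427
t: 6.33
eef_pos: [0.4978, 0.0172, 0.0892]
orientation: [0.879, 0.477, -0.0, -0.0]
ft_force: [3.3, -3.6, 2.2]
width: 0.0427
```

```bash
python3 -m pendant '[[[0,0,0.02,0,-2.5,0,50],[0,0,0.02,0,-2.5,0,50]]]'
```

```text
t: 6.5
eef_pos: [0.4936, 0.02, 0.0892]
orientation: [0.888, 0.459, -0.0, -0.0]
ft_force: [1.9, -3.0, 2.1]
width: 0.0428
```

```bash
python3 -m pendant '[[[0,0,0.02,0,-2.5,0,50],[0,0,0.02,0,-2.5,0,50]]]'
python3 -m pendant '[[[0,0,0.02,0,-2.5,0,50],[0,0,0.02,0,-2.5,0,50]]]'
```

```text
t: 6.67
eef_pos: [0.4896, 0.0229, 0.0892]
orientation: [0.897, 0.441, -0.0, -0.0]
ft_force: [1.6, -2.8, 1.5]
width: 0.0426
t: 6.83
eef_pos: [0.4857, 0.026, 0.0892]
orientation: [0.906, 0.423, -0.0, -0.0]
ft_force: [2.3, -2.5, 1.9]
width: 0.0428
```

```bash
python3 -m pendant '[[[0,0,0.02,0,-2.5,0,50],[0,0,0.02,0,-2.5,0,50]]]'
python3 -m pendant '[[[0,0,0.02,0,-2.5,0,50],[0,0,0.02,0,-2.5,0,50]]]'
```

```text
t: 7.0
eef_pos: [0.4819, 0.0293, 0.0892]
orientation: [0.914, 0.405, -0.0, -0.0]
ft_force: [2.6, -2.6, 1.8]
width: 0.0425
t: 7.17
eef_pos: [0.4782, 0.0327, 0.0892]
orientation: [0.922, 0.387, -0.0, -0.0]
ft_force: [3.0, -3.2, 1.4]
width: 0.0424
```

```bash
python3 -m pendant '[[[0,0,0.02,0,-2.5,0,50],[0,0,0.02,0,-2.5,0,50]]]'
python3 -m pendant '[[[0,0,0.02,0,-2.5,0,50],[0,0,0.02,0,-2.5,0,50]]]'
```

```text
t: 7.33
eef_pos: [0.4753, 0.0359, 0.0894]
orientation: [0.93, 0.368, 0.0, 0.001]
ft_force: [2.9, -5.9, 0.5]
width: 0.0428
t: 7.5
eef_pos: [0.4729, 0.0388, 0.0895]
orientation: [0.937, 0.35, 0.001, 0.002]
ft_force: [4.8, -7.4, -0.3]
width: 0.0431
```

```bash
python3 -m pendant '[[[0,0,0.02,0,-2.5,0,50],[0,0,0.02,0,-2.5,0,50]]]'
python3 - <<'E'
from h import *
d=robot.get_image("wrist");cv2.imwrite("pics/w2.png",d["color"][:,:,::-1])
E
```

```text
t: 7.67
eef_pos: [0.4697, 0.0423, 0.0895]
orientation: [0.944, 0.331, 0.001, 0.002]
ft_force: [4.4, -9.3, -0.2]
width: 0.0428
```

View pics/w2.png

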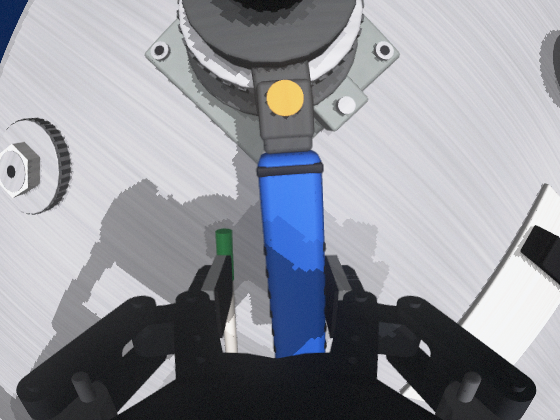

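Wrist view: handle x≈258–322 px, pin at (285,98), and the bend relative to the head arm is about 0.05 rad by eye. The push is about 10 N, so the break-over is starting. One more small step, then hold.

```bash
python3 -m pendant '[[[0,0,0.02,0,-2.5,0,50],[0,0,0.02,0,-2.5,0,50],[0,0,0,0,0,0,50],[0,0,0,0,0,0,50]]]'
python3 - <<'E'
from h import *
d=robot.get_image("wrist");c=d["color"];cv2.imwrite("pics/w3.png",cv2.resize(c[40:360,180:390,::-1],None,fx=1.8,fy=1.8,interpolation=cv2.INTER_CUBIC))
def mid(c):
    hsv=cv2.cvtColor(c,cv2.COLOR_RGB2HSV);m=(hsv[...,0]>100)&(hsv[...,0]<130)&(hsv[...,1]>120)
    rows=[(v,np.median(np.where(m[v,220:340])[0])+220) for v in range(180,345) if m[v,220:340].sum()>20]
    return np.polyfit(*np.array(rows).T,1)
f=d["fx"]
for n,c in(("w1",cv2.imread("pics/w1.png")[...,::-1]),("w2",cv2.imread("pics/w2.png")[...,::-1]),("w3",c)):
    a=mid(c); h=cv2.cvtColor(c,cv2.COLOR_RGB2HSV);ye=(h[...,0]>15)&(h[...,0]<30)&(h[...,1]>130)&(h[...,2]>120);ye[160:]=0
    v,u=np.where(ye);print(n,"handle slope",a[0].round(3),"pin",u.mean(),v.mean(),"knob col at bottom?")
E
```

```text
t: 8.05
eef_pos: [0.4665, 0.046, 0.0895]
orientation: [0.95, 0.313, 0.001, 0.002]
ft_force: [4.4, -8.5, -0.0]
width: 0.0424
w1 handle slope 0.009 pin 272.3933014354067 97.59138755980861 knob col at bottom?
w2 handle slope 0.058 pin 284.61941747572814 97.51650485436893 knob col at bottom?
w3 handle slope 0.036 pin 289.52266152362586 96.5930568948891 knob col at bottom?
```

View pics/w3.png

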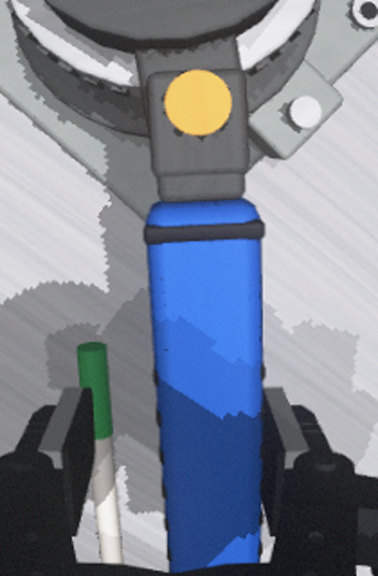

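```bash
cat >> h.py <<'E'
def wray(d,u,v):
    x=(np.asarray(u,float)-d["cx"])/d["fx"]; y=(np.asarray(v,float)-d["cy"])/d["fy"]; r=np.hypot(x,y)+1e-12
    return np.stack([np.sin(r)*x/r,-np.sin(r)*y/r,-np.cos(r)],-1)
def wplane(d,pos,q,u,v,z):
    H=np.array(d["hand_eye"]);M=R.from_quat(q)
    o=M.apply(H[:3,3])+pos; r=M.apply(wray(d,u,v)@H[:3,:3].T)
    return o+r*((z-o[2])/r[...,2])[...,None]
E
python3 - <<'E'
from h import *
s=robot.state();d=robot.get_image("wrist");cv2.imwrite("pics/w4.png",d["color"][...,::-1]);h0=np.array([.566,.123])
for c,p,q in((cv2.imread("pics/w1.png")[...,::-1],[.5764,-.0017,.0884],[.676,.736,0,-.001]),(cv2.imread("pics/w2.png")[...,::-1],[.4697,.0423,.0895],[.944,.331,.001,.002]),(d["color"],s["eef_pos"],s["orientation"])):
    hsv=cv2.cvtColor(c,cv2.COLOR_RGB2HSV);m=(hsv[...,0]>100)&(hsv[...,0]<130)&(hsv[...,1]>120)
    vs=np.arange(180,345);us=np.array([np.median(np.where(m[v,220:340])[0])+220 for v in vs])
    L=wplane(d,np.array(p),q,us,vs,.1155)[:,:2]
    ye=(hsv[...,0]>15)&(hsv[...,0]<30)&(hsv[...,1]>130)&(hsv[...,2]>120);ye[160:]=0;v,u=np.where(ye)
    pin=wplane(d,np.array(p),q,u.mean(),v.mean(),.118)[:2]
    g=np.polyfit(np.arange(len(L)),L,1)[0];ha=np.arctan2(g[1],g[0]);a=pin-h0
    g2=L[-30:].mean(0)-pin
    print("handle dir",ha.round(3),np.arctan2(*g2[::-1]).round(3),"pin",pin.round(4),"arm len",np.hypot(*a).round(4),"dir",np.arctan2(a[1],a[0]).round(3))
print(s["t"],s["ft_force"])
E
```

```text
handle dir -1.481 -1.481 pin [0.5685 0.0769] arm len 0.0461 dir -1.517
handle dir -2.393 -2.395 pin [0.5332 0.0896] arm len 0.0468 dir -2.346
handle dir -2.45 -2.452 pin [0.5331 0.0897] arm len 0.0468 dir -2.35
8.1 [ 4.52612963 -8.60010428 -0.5482502 ]
```

```bash
python3 -m pendant '[[[0,0,0,0,-2,0,50],[0,0,0,0,0,0,50],[0,0,0,0,0,0,50],[0,0,0,0,0,0,50]]]'
python3 -m pendant '[[[0,0,-0.04,0,4,0,50],[0,0,-0.04,0,4,0,50],[0,0,-0.04,0,4,0,50],[0,0,-0.04,0,4,0,50],[0,0,0,0,4,0,50]]]'
python3 -m pendant '[[[0,0,0,0,4,0,50],[0,0,0,0,0,0,50]]]'
python3 - <<'E'
from h import *
s=robot.state();d=robot.get_image("wrist");cv2.imwrite("pics/w5.png",d["color"][...,::-1]);c=d["color"]
hsv=cv2.cvtColor(c,cv2.COLOR_RGB2HSV);m=(hsv[...,0]>100)&(hsv[...,0]<130)&(hsv[...,1]>120)
vs=np.arange(180,345);us=np.array([np.median(np.where(m[v,200:360])[0])+200 for v in vs])
L=wplane(d,s["eef_pos"],s["orientation"],us,vs,.1155)[:,:2];g=np.polyfit(np.arange(len(L)),L,1)[0]
print("handle dir",np.arctan2(g[1],g[0]),"centre col",us[-40:].mean(),s["eef_pos"],s["q"][5])
x=R.from_quat(s["orientation"]).as_matrix()[:,0];print("tool x dir",np.arctan2(x[1],x[0]))
E
```

```text
t: 8.48
eef_pos: [0.4651, 0.0473, 0.0895]
orientation: [0.95, 0.313, 0.001, 0.002]
ft_force: [3.8, -9.8, -0.2]
width: 0.0426
t: 8.9
eef_pos: [0.4754, 0.0346, 0.0885]
orientation: [0.922, 0.387, -0.001, -0.001]
ft_force: [-0.4, 0.9, 0.0]
width: 0.0423
t: 9.07
eef_pos: [0.4796, 0.0314, 0.0888]
orientation: [0.922, 0.387, -0.001, -0.001]
ft_force: [-0.0, -0.1, 0.1]
width: 0.0427
handle dir -2.3129379987273277 centre col 280.7375 [0.4795918  0.03138442 0.08881768] 0.7505304222203458
tool x dir 0.793992812029845
```

```bash
python3 -m pendant '[[[0,0,0,0,0,-20,50],[0,0,0,0,0,-25,50],[0,0,0,0,0,-25,50],[0,0,0,0,0,-25,50],[0,0,0,0,0,-25,50]]]'
python3 -m pendant '[[[0,0,0,25,-0.7,0,100],[0,0,0,25,-0.7,0,100],[0,0,0,25,-0.7,0,100],[0,0,0,25,-0.6,0,100],[0,0,0,25,-0.6,0,100]]]'
python3 -m pendant '[[[0,0,-0.115,0,0,0,100],[0,0,-0.115,0,0,0,100],[0,0,-0.115,0,0,0,100],[0,0,-0.115,0,0,0,100],[0,0,-0.115,0,0,0,100]]]'
python3 -m pendant '[[[0,0,-0.115,0,0,0,100],[0,0,-0.115,0,0,0,100],[0,0,-0.115,0,0,0,100],[0,0,-0.115,0,0,0,100],[0,0,-0.115,0,0,0,100]]]'
python3 -m pendant '[[[0,0,-0.115,0,0,0,100],[0,0,-0.115,0,0,0,100],[0,0,-0.115,0,0,0,100],[0,0,-0.115,0,0,0,100],[0,0,0,0,0,0,100]]]'
python3 - <<'E'
from h import *
s=robot.state();d=robot.get_image("wrist");cv2.imwrite("pics/w6.png",d["color"][...,::-1])
print(s["eef_pos"],s["q"][5],s["width"]);y=R.from_quat(s["orientation"]).as_matrix()[:,1];print("tool y dir",np.arctan2(y[1],y[0]))
np.savez("w6.npz",p=s["eef_pos"],q=s["orientation"])
E
```

```text
t: 9.53
eef_pos: [0.4791, 0.0318, 0.21]
orientation: [0.922, 0.387, -0.001, -0.001]
ft_force: [0.6, -0.0, 0.4]
width: 0.0427
t: 9.95
eef_pos: [0.565, 0.1242, 0.209]
orientation: [0.922, 0.387, -0.001, -0.0]
ft_force: [0.3, -0.2, 0.1]
width: 0.0855
t: 10.37
eef_pos: [0.5642, 0.1234, 0.2086]
orientation: [0.772, 0.635, -0.001, -0.001]
ft_force: [0.6, 0.5, -0.3]
width: 0.0853
t: 10.78
eef_pos: [0.5642, 0.1233, 0.2087]
orientation: [0.561, 0.828, -0.0, -0.001]
ft_force: [-1.0, 0.2, -0.4]
width: 0.0853
t: 11.2
eef_pos: [0.5643, 0.1233, 0.2087]
orientation: [0.359, 0.933, -0.0, -0.001]
ft_force: [-1.1, -0.2, 0.6]
width: 0.0851
[0.56427322 0.12327727 0.2087429 ] -0.6973944229600252 0.08510898160449071
tool y dir 0.8365482289390129
```

View pics/w6.png

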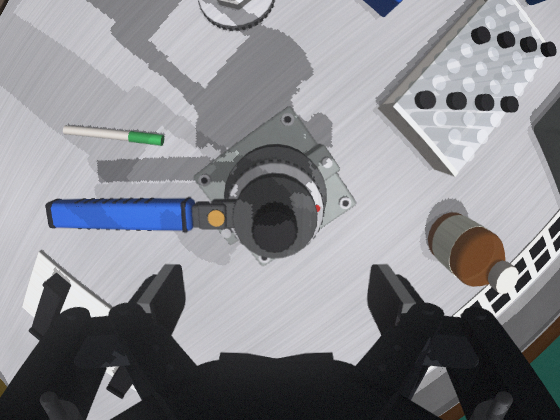

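Wrist view: the knob is at about (275,229), midway in x between the open fingers. The handle is straight and runs left to (48,213).

Run:
```python
from h import *
d=robot.get_image("wrist");k=np.load("w6.npz");c=d["color"]
g=cv2.cvtColor(c,cv2.COLOR_RGB2GRAY)
m=(g<36).astype(np.uint8);m[:190]=0;m[275:]=0;m[:,:235]=0;m[:,315:]=0
v,u=np.where(m);print(len(u),u.min(),u.max(),v.min(),v.max(),u.mean(),v.mean())
W=wplane(d,k["p"],k["q"],np.array([275,275,275,275.]),np.array([220,225,230,235.]),.147);print(W)
print(wplane(d,k["p"],k["q"],np.array([u.mean()]),np.array([v.mean()]),.147))
dd=d["depth"];r=np.hypot(u-d["cx"],v-d["cy"])/d["fx"];print(np.percentile(dd[v,u],[5,20,50,80]))
# depth-based world of knob top
P=wray(d,u,v);P=P*(dd[v,u]/-P[:,2])[:,None];H=np.array(d["hand_eye"]);Q=R.from_quat(k["q"]).apply(P@H[:3,:3].T+H[:3,3])+k["p"]
t=Q[Q[:,2]>.138];print(len(t),t.mean(0),t.min(0),t.max(0),np.median(t[:,2]))
```

```text
489 253 295 201 226 272.35378323108387 212.38854805725973
[[0.55864805 0.1280197  0.147     ]
 [0.56119756 0.12571257 0.147     ]
 [0.56377256 0.12338224 0.147     ]
 [0.56637467 0.12102727 0.147     ]]
[[0.55366009 0.13021443 0.147     ]]
[0.21170174 0.21250284 0.21486194 0.22468556]
330 [0.55482223 0.1284086  0.14610245] [0.51280644 0.11421173 0.13809493] [0.56928042 0.1705003  0.35034984] 0.1458554356570435
```

```bash
python3 -m pendant '[[[0,0,0,0,0,20,100],[0,0,0,0,0,20,100],[0,0,0,0,0,20,100],[0,0,0,0,0,20,100],[0,0,0,0,0,8,100]]]' 20
python3 -m pendant '[[[0,0,0,0,0,0,55],[0,0,0,0,0,0,45],[0,0,0,0,0,0,40],[0,0,0,0,0,0,38],[0,0,0,0,0,0,36]]]' 20
python3 -m pendant '[[[0,0,0,0,0,0,30],[0,0,0,0,0,0,30],[0,0,0,0,0,0,30],[0,0,0,0,0,0,30]]]' 20
```

```text
t: 11.72
eef_pos: [0.5626, 0.1227, 0.1182]
orientation: [0.361, 0.933, -0.001, -0.002]
ft_force: [-0.3, 0.2, -0.9]
width: 0.0854
t: 12.13
eef_pos: [0.5651, 0.1218, 0.1228]
orientation: [0.359, 0.933, -0.001, 0.0]
ft_force: [-1.3, -3.1, 1.0]
width: 0.0307
t: 12.47
eef_pos: [0.5648, 0.1215, 0.1228]
orientation: [0.359, 0.933, -0.001, 0.0]
ft_force: [-3.8, -3.8, 4.4]
width: 0.0292
```

```bash
python3 -m pendant '[[[0,0,0,0,-1,0,28],[0,0,0,0,0,0,20],[0,0,0,0,0,0,20]]]' 40
python3 -m pendant '[[[0,0,0,0,0,0,10],[0,0,0,0,0,0,0],[0,0,0,0,0,0,0]]]' 100
```

```text
t: 12.72
eef_pos: [0.5648, 0.1215, 0.1229]
orientation: [0.36, 0.933, -0.0, 0.001]
ft_force: [-2.6, -2.4, 6.3]
width: 0.0288
t: 12.97
eef_pos: [0.5648, 0.1215, 0.1232]
orientation: [0.36, 0.933, -0.0, 0.001]
ft_force: [-4.0, -2.9, 7.8]
width: 0.0271
```

```bash
python3 -m pendant '[[[0,0,0,0,0,-2,0],[0,0,0,0,0,-2,0],[0,0,0,0,0,-2,0]]]'
python3 -m pendant '[[[0,0,0,0,0,-3,0],[0,0,0,0,0,-3,0],[0,0,0,0,0,-3,0],[0,0,0,0,0,-3,0],[0,0,0,0,0,-3,0]]]'
python3 -m pendant '[[[0,0,0,0,0,-4,0],[0,0,0,0,0,-5,0],[0,0,0,0,0,-5,0],[0,0,0,0,0,-5,0],[0,0,0,0,0,-5,0]]]'
python3 -m pendant '[[[0,0,0,0,0,-7,0],[0,0,0,0,0,-7,0],[0,0,0,0,0,-7,0],[0,0,0,0,0,-7,0],[0,0,0,0,0,0,0]]]'
python3 - <<'E'
from h import *
look("top");look("scene")
c,W=cloud("scene");cv2.imwrite("pics/s2.png",c[...,::-1])
E
```

```text
t: 13.22
eef_pos: [0.5644, 0.1215, 0.1245]
orientation: [0.359, 0.933, -0.0, 0.001]
ft_force: [6.5, -2.4, -17.6]
width: 0.0274
t: 13.63
eef_pos: [0.5639, 0.1224, 0.142]
orientation: [0.36, 0.933, 0.0, -0.001]
ft_force: [-0.9, 0.0, -4.0]
width: 0.0271
t: 14.05
eef_pos: [0.5645, 0.1224, 0.1672]
orientation: [0.36, 0.933, 0.0, 0.0]
ft_force: [0.3, 0.5, -3.6]
width: 0.0268
t: 14.47
eef_pos: [0.5659, 0.1223, 0.1966]
orientation: [0.36, 0.933, 0.001, 0.002]
ft_force: [0.1, 0.2, -3.0]
width: 0.0274
== top
blue 96 mean [ 0.7271 -0.3275  0.1092] top z 0.1097 rect mm [ 727.6 -327.5] [25.9 25.9] 10.0
blue 434 mean [0.4681 0.0154 0.1878] top z 0.1883 rect mm [471.  19.] [119.2  21.8] 47.7
== scene
blue 41 mean [ 0.4431 -0.0214  0.1856] top z 0.1863 rect mm [446.2 -19.3] [36.5  6.9] 40.6
blue 82 mean [ 0.728  -0.326   0.1075] top z 0.1084 rect mm [ 727.8 -326.9] [24.5 21.6] 78.1
dark 501 mean [ 0.4708 -0.2304  0.0311] top z 0.0338 rect mm [ 468.9 -233.1] [ 30.9 115.8] 10.7
dark 541 mean [ 0.6173 -0.2023  0.0319] top z 0.0338 rect mm [ 615.4 -204.5] [ 30.  115.2] 10.8
dark 347 mean [0.5815 0.1314 0.1853] top z 0.1888 rect mm [576.2 126.5] [45.4 60.1] 3.3
dark 256 mean [0.5732 0.1477 0.0608] top z 0.0815 rect mm [575.6 124.8] [ 63.3 104.8] 29.2
dark 192 mean [0.6028 0.1452 0.0343] top z 0.0437 rect mm [595.9 150.7] [ 22.9 102.1] 26.9
```

View pics/s2.png

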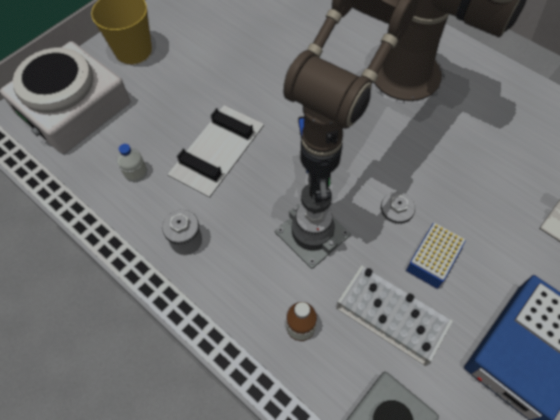

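Scene view: the wrench is lifted clear of the cap at about (315,215), level, with the handle along the arm. The rest saddles are at (200,165) and (232,124). I'll carry it over the rest and turn it to align.

```bash
python3 -m pendant '[[[0,0,0,-6,-5,0,0],[0,0,0,-12,-10,0,0],[0,0,0,-13.7,-11.4,0,0],[0,0,0,-13.7,-11.4,0,0],[0,0,0,-13.7,-11.4,0,0]]]'
python3 -m pendant '[[[0,0,0,-13.7,-11.4,0,0],[0,0,0,-13.7,-11.4,0,0],[0,0,0,-13.7,-11.4,0,0],[0,0,0,-13.7,-11.4,0,0],[0,0,0,-13.7,-11.4,0,0]]]' >/dev/null
python3 -m pendant '[[[0,0,0,-13.7,-11.4,0,0],[0,0,0,-13.7,-11.4,0,0],[0,0,0,-13.7,-11.4,0,0],[0,0,0,-13.7,-11.4,0,0],[0,0,0,-13.7,-11.4,0,0]]]' >/dev/null
python3 -m pendant '[[[0,0,0,-13.7,-11.4,0,0],[0,0,0,-13.7,-11.4,0,0],[0,0,0,-12,-10,0,0],[0,0,0,-6,-5,0,0],[0,0,0,0,0,0,0]]]'
python3 -m pendant '[[[0,0,0.05,0,0,0,0],[0,0,0.1,0,0,0,0],[0,0,0.1,0,0,0,0],[0,0,0.1,0,0,0,0],[0,0,0.1,0,0,0,0]]]'
python3 -m pendant '[[[0,0,0.1,0,0,0,0],[0,0,0.1,0,0,0,0],[0,0,0,0,0,0,0],[0,0,0,0,0,0,0]]]'
python3 - <<'E'
from h import *
s=robot.state();print(s["eef_pos"],s["orientation"],s["q"].round(2))
look("top");look("scene");d=robot.get_image("wrist");cv2.imwrite("pics/w7.png",d["color"][...,::-1])
E
```

```text
t: 15.03
eef_pos: [0.5748, 0.0447, 0.1935]
orientation: [0.359, 0.933, -0.0, -0.001]
ft_force: [0.6, 0.0, -4.7]
width: 0.0275
t: 16.28
eef_pos: [0.6084, -0.1911, 0.1938]
orientation: [0.361, 0.933, -0.0, -0.0]
ft_force: [-0.4, 0.2, -4.0]
width: 0.0273
t: 16.7
eef_pos: [0.6083, -0.1878, 0.194]
orientation: [0.561, 0.828, 0.0, -0.001]
ft_force: [0.8, -0.4, -3.2]
width: 0.0273
t: 17.03
eef_pos: [0.6084, -0.1881, 0.1941]
orientation: [0.637, 0.77, 0.0, -0.0]
ft_force: [-0.3, 0.3, -4.4]
width: 0.0272
[ 0.60843115 -0.18808019  0.19409752] [ 6.37482105e-01  7.70465069e-01  7.29745364e-05 -3.70998693e-04] [-0.37  0.37  1.64  0.    1.14 -0.56]
== top
blue 92 mean [ 0.7274 -0.3278  0.1094] top z 0.1099 rect mm [ 727.8 -327.9] [25.5 26. ] 36.3
dark 142 mean [ 0.6022 -0.1638  0.0598] top z 0.0418 rect mm [ 600.9 -166.5] [42.7 34.5] 26.8
== scene
blue 461 mean [ 0.478  -0.2074  0.1838] top z 0.1844 rect mm [ 475.7 -209.6] [139.8  24.6] 11.3
blue 83 mean [ 0.728  -0.3261  0.1076] top z 0.1083 rect mm [ 727.5 -327.9] [25.1 21.8] 70.7
dark 926 mean [ 0.537  -0.1986  0.1095] top z 0.1867 rect mm [ 548.4 -215.5] [194.6 105.6] 9.1
dark 564 mean [ 0.6167 -0.202   0.032 ] top z 0.0339 rect mm [ 614.8 -204.9] [ 33.1 115.2] 11.9
dark 239 mean [0.5765 0.1478 0.0621] top z 0.0809 rect mm [575.5 135.3] [51.7 89.8] 38.4
dark 205 mean [0.6023 0.1459 0.0342] top z 0.0435 rect mm [596.1 150.4] [ 21.6 102.3] 25.5
```

View pics/w7.png

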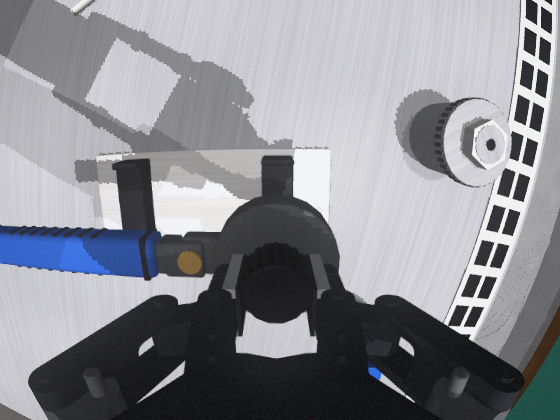

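Wrist view: the head, about (280,235), and the handle are level above the rest. They sit slightly to one side of the saddle line, 18 mm off along tool −x. I'll correct that and lower.

```bash
python3 -m pendant '[[[0,0,0,-6,0,0,0],[0,0,0,-6,0.5,0,0],[0,0,0,-6,0,0,0],[0,0,0,0,0,8,0],[0,0,0,0,0,12,0]]]'
python3 -m pendant '[[[0,0,0,0,0,15,0],[0,0,0,0,0,15,0],[0,0,0,0,0,15,0],[0,0,0,0,0,12,0],[0,0,0,0,0,8,0]]]'
python3 -m pendant '[[[0,0,0,0,0,8,0],[0,0,0,0,0,8,0],[0,0,0,0,0,7,0],[0,0,0,0,0,4,0],[0,0,0,0,0,0,0]]]'
python3 - <<'E'
from h import *
look("top");look("scene")
E
```

```text
t: 17.6
eef_pos: [0.6138, -0.2079, 0.1753]
orientation: [0.639, 0.769, 0.001, 0.002]
ft_force: [0.4, 0.9, -3.5]
width: 0.0271
t: 18.02
eef_pos: [0.6106, -0.2058, 0.1061]
orientation: [0.639, 0.769, -0.001, -0.002]
ft_force: [-0.4, -0.3, -3.2]
width: 0.0272
t: 18.43
eef_pos: [0.6118, -0.2063, 0.0812]
orientation: [0.639, 0.769, -0.0, -0.001]
ft_force: [-0.9, -0.9, -4.2]
width: 0.0273
== top
blue 94 mean [ 0.7271 -0.3276  0.109 ] top z 0.1104 rect mm [ 727.1 -327.2] [25.1 25.7] 14.9
dark 103 mean [ 0.6017 -0.1666  0.0426] top z 0.0599 rect mm [ 599.9 -166.5] [37.8 33.4] 12.0
dark 33 mean [ 0.5687 -0.2074  0.1748] top z 0.192 rect mm [ 568.9 -209.1] [20.8 13.7] 15.2
dark 33 mean [ 0.4625 -0.1791  0.0362] top z 0.0417 rect mm [ 461.8 -178.1] [10.9 27.6] 73.4
== scene
blue 423 mean [ 0.4808 -0.2268  0.0701] top z 0.0726 rect mm [ 481.3 -242.1] [141.1  55.7] 11.8
blue 82 mean [ 0.728  -0.3259  0.1077] top z 0.1085 rect mm [ 727.9 -327. ] [26.5 21.2] 89.3
dark 1559 mean [ 0.6055 -0.199   0.0957] top z 0.1648 rect mm [ 575.2 -239.8] [226.3 107. ] 41.8
dark 302 mean [ 0.4674 -0.2038  0.0335] top z 0.0341 rect mm [ 477.9 -203.8] [62.4 59.1] 5.4
dark 234 mean [0.5762 0.1479 0.0622] top z 0.0817 rect mm [575.4 135.6] [51.  89.3] 39.4
dark 199 mean [0.6025 0.146  0.0343] top z 0.0433 rect mm [595.5 150.3] [ 24.1 102.3] 27.0
```

```bash
python3 -m pendant '[[[0,0,0,0,0,4,0],[0,0,0,0,0,4,0],[0,0,0,0,0,4,0],[0,0,0,0,0,1,0],[0,0,0,0,0,0,0]]]'
python3 -m pendant '[[[0,0,0,0,0,1,0],[0,0,0,0,0,1,0],[0,0,0,0,0,0,0]]]'
python3 -m pendant '[[[0,0,0,0,0,1,0],[0,0,0,0,0,1,0],[0,0,0,0,0,0,0]]]'
```

```text
t: 18.95
eef_pos: [0.6118, -0.2064, 0.0685]
orientation: [0.639, 0.769, -0.0, -0.001]
ft_force: [0.1, 0.3, -4.0]
width: 0.0272
t: 19.2
eef_pos: [0.6124, -0.2066, 0.0672]
orientation: [0.639, 0.769, -0.0, -0.0]
ft_force: [0.5, -0.6, -4.7]
width: 0.027
t: 19.45
eef_pos: [0.6123, -0.2065, 0.0651]
orientation: [0.639, 0.769, -0.0, -0.0]
ft_force: [0.1, -0.1, -4.2]
width: 0.0274
```

```bash
python3 -m pendant '[[[0,0,0,0,0,1,0],[0,0,0,0,0,1,0],[0,0,0,0,0,0,0]]]'
python3 -m pendant '[[[0,0,0,0,0,0.5,0],[0,0,0,0,0,0.5,0],[0,0,0,0,0,0,0]]]'
```

```text
t: 19.7
eef_pos: [0.6122, -0.2065, 0.063]
orientation: [0.639, 0.769, -0.0, -0.0]
ft_force: [-0.9, 0.7, -4.1]
width: 0.027
t: 19.95
eef_pos: [0.6124, -0.2066, 0.0625]
orientation: [0.639, 0.769, -0.0, -0.0]
ft_force: [-0.8, 0.8, -3.1]
width: 0.0272
```

```bash
python3 -m pendant '[[[0,0,0,0,0,0.5,0],[0,0,0,0,0,0.5,0],[0,0,0,0,0,0,0]]]'
python3 -m pendant '[[[0,0,0,0,0,0.5,0],[0,0,0,0,0,0.5,0],[0,0,0,0,0,0,0]]]'
python3 -m pendant '[[[0,0,0,0,0,0.5,0],[0,0,0,0,0,0.5,0],[0,0,0,0,0,0,0]]]'
```

```text
t: 20.2
eef_pos: [0.6125, -0.2066, 0.0623]
orientation: [0.639, 0.769, -0.0, -0.0]
ft_force: [-1.9, 1.6, 3.7]
width: 0.0272
t: 20.45
eef_pos: [0.6125, -0.2066, 0.0623]
orientation: [0.639, 0.769, -0.0, -0.0]
ft_force: [-4.6, 1.7, 8.1]
width: 0.0273
t: 20.7
eef_pos: [0.6125, -0.2066, 0.0622]
orientation: [0.639, 0.769, -0.0, -0.0]
ft_force: [-6.2, 2.2, 13.1]
width: 0.0274
```

Landed: the wrist force rises to +13 N with no further descent. I'll ease off, release and retreat upward.

```bash
python3 -m pendant '[[[0,0,0,0,0,-1,0],[0,0,0,0,0,-1,0],[0,0,0,0,0,0,0]]]' 40
python3 -m pendant '[[[0,0,0,0,0,0,40],[0,0,0,0,0,0,60],[0,0,0,0,0,0,90],[0,0,0,0,0,0,90],[0,0,0,0,0,0,90]]]'
python3 -m pendant '[[[0,0,0,0,0,-8,90],[0,0,0,0,0,-20,90],[0,0,0,0,0,-25,90],[0,0,0,0,0,-25,90],[0,0,0,0,0,-25,90]]]'
python3 -m pendant '[[[0,0,0,20,0,-25,90],[0,0,0,35,0,-25,90],[0,0,0,35,0,0,90],[0,0,0,35,0,0,90],[0,0,0,35,0,0,90]]]'
python3 -m pendant '[[[0,0,0,35,0,0,90],[0,0,0,35,0,0,90],[0,0,0,0,0,0,90],[0,0,0,0,0,0,90]]]'
python3 - <<'E'
from h import *
look("top");c,W=look("scene");x,y,z=np.moveaxis(W,-1,0)
m=(z>.075)&(z<.095)&(x>.55)&(x<.68)&(y<-.15)&(y>-.26);print("knob",m.sum(),W[m].mean(0))
c,_=cloud("top");cv2.imwrite("pics/t2.png",c[...,::-1])
E
```

```text
t: 20.95
eef_pos: [0.6125, -0.2066, 0.0623]
orientation: [0.639, 0.769, 0.0, 0.0]
ft_force: [-4.3, 1.2, 6.7]
width: 0.0273
t: 21.37
eef_pos: [0.6126, -0.2067, 0.061]
orientation: [0.639, 0.769, 0.0, 0.0]
ft_force: [0.4, 0.2, -0.5]
width: 0.0769
t: 21.78
eef_pos: [0.6124, -0.2066, 0.1657]
orientation: [0.639, 0.769, 0.0, 0.0]
ft_force: [-0.1, -0.3, 0.4]
width: 0.0766
t: 22.2
eef_pos: [0.5834, -0.0493, 0.2153]
orientation: [0.639, 0.769, 0.001, 0.001]
ft_force: [0.2, 0.5, -0.3]
width: 0.0772
t: 22.53
eef_pos: [0.5701, 0.0202, 0.2142]
orientation: [0.637, 0.771, 0.0, 0.0]
ft_force: [-0.3, -0.0, -0.5]
width: 0.077
== top
blue 95 mean [ 0.727  -0.3275  0.1093] top z 0.1096 rect mm [ 727.5 -327.7] [25.5 24.8] 19.9
blue 406 mean [ 0.4785 -0.229   0.0538] top z 0.0543 rect mm [ 478.6 -229.3] [128.   22.7] 10.2
dark 34 mean [ 0.6081 -0.1959  0.0771] top z 0.0845 rect mm [ 609.5 -197.6] [30.3 16.5] 25.8
dark 27 mean [ 0.6024 -0.1756  0.0429] top z 0.0462 rect mm [ 601.9 -174.4] [36.8 12.7] 21.2
== scene
blue 430 mean [ 0.4811 -0.2266  0.0515] top z 0.0532 rect mm [ 480.7 -237.9] [140.2  45.4] 10.8
blue 82 mean [ 0.7279 -0.3261  0.1075] top z 0.1081 rect mm [ 727.6 -327.5] [22.6 21.9] 78.5
dark 141 mean [ 0.478  -0.2733  0.032 ] top z 0.0334 rect mm [ 475.8 -272.4] [30.8 34.1] 8.6
dark 257 mean [ 0.4654 -0.2001  0.0319] top z 0.0349 rect mm [ 471.6 -201.3] [52.2 57.5] 89.8
dark 44 mean [ 0.5629 -0.2051  0.0456] top z 0.047 rect mm [ 564.4 -207.4] [50.2 18.4] 18.9
dark 219 mean [ 0.6136 -0.1998  0.0723] top z 0.0851 rect mm [ 609.4 -205.5] [39.5 41.8] 61.9
dark 394 mean [ 0.6199 -0.1911  0.0378] top z 0.0484 rect mm [ 623. -203.] [ 46.2 113.3] 11.8
dark 240 mean [0.5763 0.1478 0.062 ] top z 0.0805 rect mm [575.4 135.3] [51.1 89.7] 38.5
dark 201 mean [0.6026 0.1455 0.0344] top z 0.044 rect mm [595.1 149.8] [ 24.8 102.6] 26.4
knob 129 [ 0.61483195 -0.20297334  0.08378203]
```

View pics/t2.png

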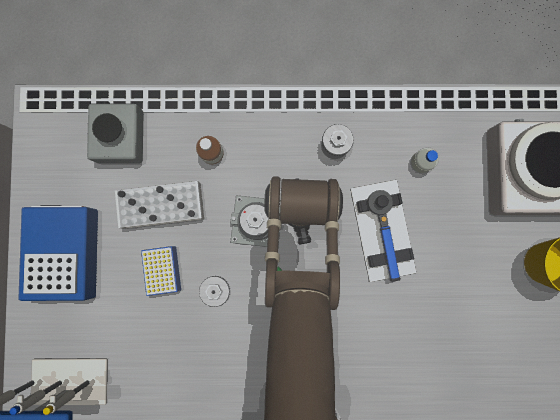

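Top view: the wrench lies across both saddles, with its head at (381,201) and its handle tip at (391,278). The cap is free of the wrench, the other objects are in place and the arm is clear. Handing in.

```bash
python3 -c "
from rig import robot
print(robot.hand_in())"
```

```text
the job is handed in; nothing more can be done
None
```

The cap is tightened, and the wrench is lying flat across both saddles of its rest. I handed the job in after about 22 s of robot time; no verdict was reported.

- **Tightening:** I swung the handle clockwise with loose fingers. The pull rose from about 3–4 N to about 10 N and the wrench broke over. I measured the bend at 0.10–0.13 rad from the wrist camera, then pushed 2 mm more, for an estimated 0.13–0.16 rad, and held it there before easing off. The handle sprang back straight. The wrench head turned about 0.83 rad in all, so the cap turned about 0.73 rad after the socket play.
- **Lift and placing:** I gripped the knob gently first, then at 100 N, and lifted the wrench straight off. The wrist force peaked near 18 N, then settled at the wrench's weight. I lowered it slowly until it rested on the saddles, released it and moved the arm clear.
- **Last checks:**
  - **Wrench:** Its underside is about 34 mm above the table. Its direction is 10.2° against 10–11° for the rest, and the handle is straight to within 0.3°.
  - **Bench:** In the last top view the other objects looked unmoved; only the marker was mostly hidden under the arm.
- **Disagreement:** Two estimates of the rest's centre differed by about 8 mm along its length, one from its plate and one from its saddles. I aimed between them, which should be well inside the 30 mm allowance.
- **Not checked:** I did not measure how far the red dot moved. From the cap's turn it should be about 24 mm.

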